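# Show the next case to a customer

### The arm

A 6-joint arm with a two-finger parallel gripper is mounted at the origin on the work surface. World frame = base frame: x ahead of the robot, y to its left, z up, the work surface at z = 0. Lengths are in m, angles in degrees, forces in N, time in s.
With the tool pointing down it reaches from about 0.3 to 0.95 m from the base axis. Payload 3.1 kg.
Tool frame: the origin (TCP) lies between the finger pads; the fingertips stand 19 mm ahead of it and the grasp point (between the pads) is the TCP; z points along the fingers, y is the direction in which the jaws open and shut (so a half turn about z gives the same grasp; the last joint's range is limited). The gripper opens to 85 mm and grips with 20 to 120 N. Pads are 22 mm wide; open, the fingers measure 114 mm over their backs; the gripper's body (76 mm by 85 mm) begins 54 mm behind the grasp point. The pads swing forward as they close: fully open they stand 13 mm farther back than shut.
Start: joints at [70.033, 17.653, 93.61, -0, 68.738, -3.994], TCP at [0.172, 0.601, 0.25] pointing down, gripper open.
Joint ranges: [-175.34, 175.34], [-45.06, 112.39], [2.9, 150.54], [-68.45, 248.45], [3.09, 151.38], [-168.51, 168.51]. Speed limits (degrees/s): [159.86, 159.86, 180, 180, 180, 180].

### API

Orientations are given as a 3x3 rotation matrix whose columns are the frame's x, y, z axes.
In Python, from station import get_obs, snapshot, close_job gives the robot as it stands.
- The arm moves only by the shell command python3 -m pendant 'ROWS' [OPENING] [FORCE]. ROWS is JSON, a list of rows, each an object with "delta_pos": the shift along the tool's x, y, z in mm, a list of three; "roll": the turn about the tool's z in degrees. In form: [{"delta_pos": [dx, dy, dz], "roll": roll}, ...]. A call has 1 to 20 rows; each row shifts and turns the commanded pose from where the row before left it, along the tool's axes as they then stand; what a row does not reach is not made up. A row lasts 1/10 s, in which the tool goes at most 50 mm and 8.59 degrees, less where a joint would pass 70% of its speed; a pose out of reach is approached as far as the arm can. A call is refused whole if a number of a shift passes 50 or a number of a turn 8.59, either way. A call with a gripper value outside its range is refused whole. OPENING is the opening, from 0 (shut) to 1 (fully open), set as the call begins (- or left out, the last holds). The fingers move at their own pace and stop on an object; FORCE is the grip in N (left out, the last holds). Time passes only in rows, so rows that do not move let the fingers close. It gives the time, the measured TCP pose, the force and the opening at its end, in the units of the state.
- get_obs(): the state, without advancing time (a new reading comes with each control period).
- snapshot(name): name is "scene" or "top" or "wrist"; returns a dict with "frame" (400x640x3 uint8, red, green, blue), "fx", "fy", "cx", "cy" (pixels), "dist" ([k1, k2, p1, p2, k3] as OpenCV has them; the pictures are not rectified), "rvec" (rotation vector, rad) and "tvec" (3), from world to camera coordinates, as OpenCV has them; the wrist camera has in their place "T_tool_cam" (4x4, takes a point from camera to tool coordinates, whose origin is the TCP and whose axes are the flange's). Camera axes: x right, y down, z forward; pixel columns grow to the right and rows downward; lengths in m; the calibration is good to about 2 mm. A picture is of the moment at which its call begins: read the wrist's pose just before it. There is no depth.
- close_job(): hands the job in, once; it reports no verdict.
The state is a dict: "time_s": time; "joint_positions": joint angles; "qvel": joint speeds; "joint_efforts": joint torques, N m; "tcp_pos": TCP position; "eef_rot": TCP orientation; "force": force on the tool from outside, world axes, zero at the start; "wrist_torque": the same for the moment, N m; "gripper_width": opening from 0.0 (shut) to 1.0 (fully open).
Only numpy, scipy, OpenCV 4.12 (cv2) and the standard library are available. Lean on these libraries where they do the work, as an engineer would, in place of code of your own. Each camera call takes 0.05 s, during which the arm holds its last target. There are 200 camera calls.

### The job

The customer at our crockery stall has seen the glass-topped showcase: gently lower its lid, which stands open, until it is fully shut, without letting it drop. Then lift the lid of the smaller solid-wood chest and hold it open at about 45 degrees so that the customer can look in; the lid falls if it is let go, so finish while you are still holding it there. Do not shift the other wares on the table.

Things in the scene. Friction and masses are not known exactly. Their poses are not given: they have to be found in the camera images.
- showcase: Fixed low wooden display case with a glazed lid in a wooden frame, 170 mm (x, front to back) by 240 mm (y), 70 mm high to the rim, plus the 14 mm thick lid (about 0.5 kg) hinged on its far rim. It may be the left or the right case. Origin: centre of its underside; x points from the grip side to the hinge side (away from the robot, give or take its yaw), z up.
- showcase_grip (a point): Brass barrel grip of the glazed showcase lid: a round bar of diameter 16 mm and length 26 mm, its length parallel to the hinge, free at both ends, so that it can be pinched end to end (26 mm) from above; a narrow neck (12 mm wide, 8 mm thick) joins its middle to the middle of the lid's free edge. The point is the bar's centre, 30 mm out from the lid's free edge, 200 mm from the hinge line measured in the lid's plane (7 mm to the outer side of that plane: above it when shut).
- showcase_hinge (a point): Middle of the hinge line of the showcase, on the top of its far rim, 70.5 mm above the table. Fixed to the case, so its axes are the case's (x from the grip side to the hinge side, y along the hinge, z up).
- showcase_lid (a joint): Lid angle of the showcase, rad: 0 = fully shut (lid level), pi/4 = 45 degrees, 1.57 = upright, 1.8 = stop, fully open. The grip rises and goes over towards the hinge side as the value grows. Starts open, near upright, resting by slight hinge friction or on the stop; tipped forward below about 1.3 it falls shut fast.
- chest: Fixed smaller wooden cutlery chest with a solid wooden lid, 150 mm (x, front to back) by 180 mm (y), 95 mm high to the rim, plus the 14 mm thick lid (about 0.45 kg) hinged on its far rim. Starts shut. Origin: centre of its underside; axes as for the showcase.
- chest_grip (a point): Brass barrel grip of the chest lid: a round bar of diameter 16 mm and length 26 mm, its length parallel to the hinge, free at both ends, so that it can be pinched end to end (26 mm) from above; a narrow neck (12 mm wide, 8 mm thick) joins its middle to the middle of the lid's free edge. The point is the bar's centre, 30 mm out from the lid's free edge, 180 mm from the hinge line measured in the lid's plane (7 mm to the outer side of that plane: above it when shut).
- chest_hinge (a point): Middle of the hinge line of the chest, on the top of its far rim, 95.5 mm above the table. Fixed to the case, so its axes are the case's (x from the grip side to the hinge side, y along the hinge, z up).
- chest_lid (a joint): Lid angle of the chest, rad: 0 = fully shut (lid level), pi/4 = 45 degrees, 1.57 = upright, 1.8 = stop, fully open. The grip rises and goes over towards the hinge side as the value grows. Starts shut; falls shut when let go at 45 degrees.
- pepper_pot: Bystander, loose: turned wooden pepper pot, 36 mm across, 70 mm high, between the two cases. Origin: centre of its underside.
- mug_a: Bystander, loose: white mug, 80 mm across, 85 mm high. Origin: centre of its underside.
- mug_b: Bystander, loose: blue mug, 70 mm across, 75 mm high. Origin: centre of its underside.
- candlestick: Bystander, loose: brass candlestick, 80 mm foot, 140 mm high. Origin: centre of its underside.

How it is judged (in metres and radians):
On the way, in this order (a step that is already met when the one before it is completed fails the run):
1. the showcase lid is fully shut and at rest (value of joint showcase_lid below 0.03 rad and velocity of joint showcase_lid above -0.1 rad/s), for 0.3 s.
2. the chest lid has been lifted to about 45 degrees (value of joint chest_lid between 0.66 and 0.91 rad), for 0.2 s.
At the end, for the whole second after the job is handed in: The showcase lid is fully shut (under 0.03 rad) and the robot is still holding the chest lid, steady, at 45 degrees give or take 7 (0.66 to 0.91 rad), with nothing else propping it: every other ware is within 30 mm of where it stood (all of step 2 and value of joint showcase_lid below 0.03 rad and velocity of joint chest_lid between -0.15 and 0.15 rad/s and contact force between any of the fingers, the arm and chest_lid above 0.3 N and distance of each of pepper_pot, mug_a, mug_b, candlestick from where it was at the start of the episode below 0.03 m); the arm keeps its last pose, push and grip.
It fails at once if the showcase lid was let drop or slammed (closing faster than 1.6 rad/s near the rim) (value of joint showcase_lid below 0.3 rad and velocity of joint showcase_lid below -1.6 rad/s).
It fails at once if another ware was shifted by more than 30 mm (distance of any of pepper_pot, mug_a, mug_b, candlestick from where it was at the start of the episode above 0.03 m).
It also fails if it takes over 72 s, if anything falls off the work surface, if the arm or the gripper's body presses on something with over 40 N, if the wrist force passes 120 N, or if a joint passes its speed limit or range.

## Working session

There is one attempt and no reset: what is moved stays moved. The work goes in short steps, Python scripts to look and compute and a shell command to move; the robot and the scene stay as the last step left them, time stands still between calls to the robot, and variables do not carry over. Pictures are saved under pics/ and viewed, about 8 in all and at most 12, crops included, and the job is handed in when it is done.

```bash
ls; mkdir -p pics
python3 - <<'E'
from station import get_obs, snapshot
import cv2,pickle,numpy as np
for n in("scene","top"):
    s=snapshot(n); pickle.dump(s,open(f"pics/{n}.pkl","wb")); cv2.imwrite(f"pics/{n}0.png",s["frame"][:,:,::-1])
    R=cv2.Rodrigues(np.array(s["rvec"]))[0]; print(n,s["fx"],s["dist"],(-R.T@np.array(s["tvec"]).ravel()).round(3),R.round(2).tolist())
o=get_obs(); print(o)
E
```

```text
pics
scene 406.784504395605 [-0.0430985  0.         0.         0.         0.       ] [ 1.47  -0.094  0.889] [[0.1, 0.99, 0.02], [0.63, -0.04, -0.78], [-0.77, 0.09, -0.63]]
top 382.3371309647762 [-0.09432979  0.          0.          0.          0.        ] [0.201 0.019 1.347] [[0.07, -1.0, 0.01], [-0.97, -0.07, -0.24], [0.24, 0.01, -0.97]]
{'time_s': 0.1, 'joint_positions': array([ 7.00330651e+01,  1.76996046e+01,  9.36821208e+01, -6.47732292e-04,
        6.87378992e+01, -3.99400007e+00]), 'qvel': array([ 0.08767244, -0.08666847, -0.3202981 , -0.13141476,  0.00991692,
       -0.01322758]), 'joint_efforts': array([-6.63985611e-05, -4.16407013e+01, -2.77644897e+01, -2.01833745e-04,
        4.07567903e-03,  1.95566869e-06]), 'tcp_pos': array([0.17178181, 0.60019374, 0.2491618 ]), 'eef_rot': array([[-9.61392877e-01,  2.75178564e-01, -7.03049264e-04],
       [ 2.75179429e-01,  9.61390876e-01, -1.96593867e-03],
       [ 1.34920968e-04, -2.08350413e-03, -9.99997820e-01]]), 'force': array([ 0.7923464 , -0.41696203, -0.34483077]), 'wrist_torque': array([ 0.0330532 , -0.03229341, -0.01662615]), 'gripper_width': 1.000287900903836}
```

View pics/scene0.png

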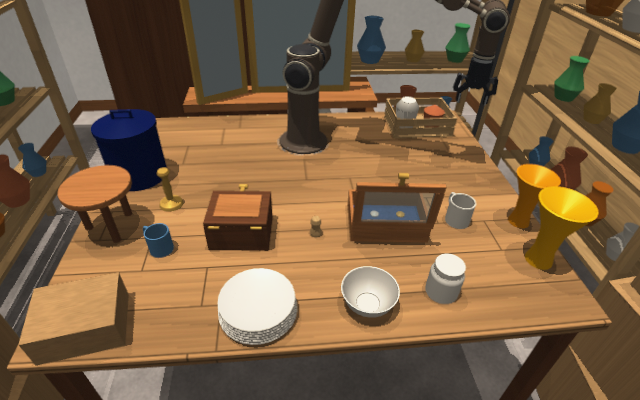

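View pics/top0.png

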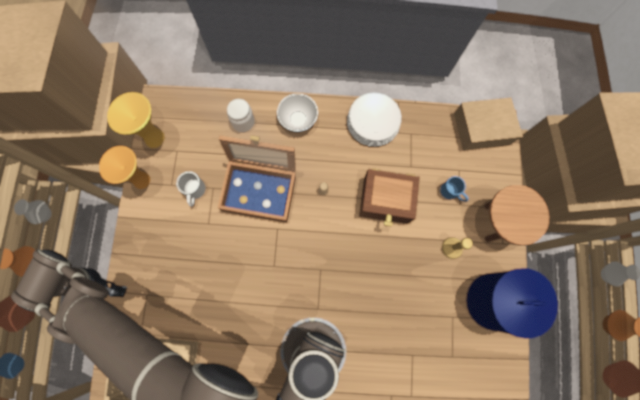

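Run:
```python
import cv2,pickle,numpy as np
c=[]
for n,x,y in(("scene",340,160),("scene",195,165),("top",210,125),("top",345,160)):
    f=pickle.load(open(f"pics/{n}.pkl","rb"))["frame"][y:y+100,x:x+110,::-1]
    c.append(cv2.resize(f,None,fx=3.6,fy=3,interpolation=cv2.INTER_CUBIC))
cv2.imwrite("pics/crops.png",np.vstack([np.hstack(c[:2]),np.hstack(c[2:])]))
```

```text
(no output)
```

View pics/crops.png

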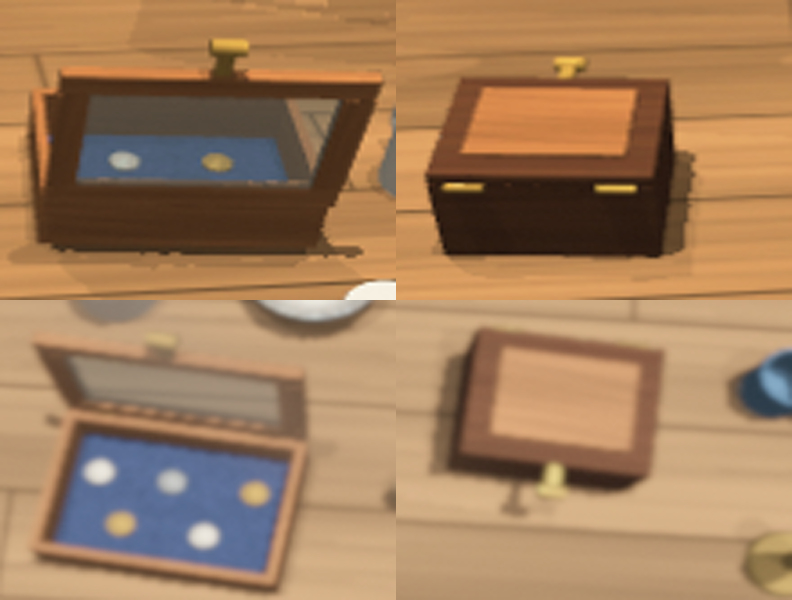

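```bash
cat > h.py <<'E'
import cv2,pickle,numpy as np
S={n:pickle.load(open(f"pics/{n}.pkl","rb")) for n in("scene","top")}
def K(s): return np.array([[s["fx"],0,s["cx"]],[0,s["fy"],s["cy"]],[0,0,1]])
def ray(n,p):
    s=S[n];R=cv2.Rodrigues(np.array(s["rvec"]))[0];t=np.array(s["tvec"]).ravel()
    u=cv2.undistortPoints(np.array([[p]],float),K(s),np.array(s["dist"]))[0,0]
    return -R.T@t,R.T@np.r_[u,1]
def plane(n,p,z):
    c,d=ray(n,p);return c+d*(z-c[2])/d[2]
def tri(a,b):
    (c1,d1),(c2,d2)=ray("scene",a),ray("top",b)
    k=np.linalg.lstsq(np.c_[d1,-d2],c2-c1,rcond=None)[0]
    p,q=c1+k[0]*d1,c2+k[1]*d2
    return (p+q)/2,np.linalg.norm(p-q)
E
python3 - <<'E'
from h import *
np.set_printoptions(precision=4,suppress=True)
T=lambda x,y,ox,oy:(ox+x/3.6,oy+y/3)
print("sgrip",tri(T(229,47,340,160),T(161,41,210,125)))
print("cgrip",tri(T(174,63,195,165),T(155,190,345,160)))
print("cgrip plane",plane("top",T(155,190,345,160),.1025+.0),plane("scene",T(174,63,195,165),.1025))
for q in((37,250),(275,287),(303,140),(75,116)):print("srim",plane("top",T(*q,210,125),.0705))
for q in((82,30),(267,50),(252,182),(64,162)):print("clid top",plane("top",T(*q,345,160),.1095))
for q in((66,80),(273,80),(264,177),(32,177)):print("clid scene",plane("scene",T(*q,195,165),.1095))
for n,p,z in(("pot",(323,189),.07),):print(n,plane("top",p,z))
E
```

```text
sgrip (array([0.6331, 0.222 , 0.2657]), np.float64(0.0030174807716283887))
cgrip (array([ 0.4312, -0.2192,  0.1008]), np.float64(0.003472692431167656))
cgrip plane [ 0.4309 -0.2207  0.1025] [ 0.4339 -0.2172  0.1025]
srim [0.4486 0.3481 0.0705]
srim [0.4222 0.1181 0.0705]
srim [0.597  0.1058 0.0705]
srim [0.611  0.3311 0.0705]
clid top [ 0.6087 -0.1458  0.1095]
clid top [ 0.5978 -0.3224  0.1095]
clid top [ 0.4446 -0.309   0.1095]
clid top [ 0.4552 -0.1346  0.1095]
clid scene [ 0.4655 -0.3065  0.1095]
clid scene [ 0.4778 -0.1305  0.1095]
clid scene [ 0.6239 -0.1382  0.1095]
clid scene [ 0.611  -0.3177  0.1095]
pot [0.5417 0.0014 0.07  ]
```

```bash
python3 -m pendant '[{"delta_pos":[0,0,-40],"roll":0},{"delta_pos":[0,0,-40],"roll":0},{"delta_pos":[0,0,-40],"roll":0},{"delta_pos":[-35,-15,0],"roll":0},{"delta_pos":[-35,-15,0],"roll":0},{"delta_pos":[-35,-15,0],"roll":0},{"delta_pos":[-35,-15,0],"roll":0},{"delta_pos":[-35,-15,0],"roll":0},{"delta_pos":[-35,-15,0],"roll":0},{"delta_pos":[-35,-15,0],"roll":0},{"delta_pos":[-35,-15,0],"roll":0},{"delta_pos":[-35,-15,0],"roll":0},{"delta_pos":[-35,-15,0],"roll":0},{"delta_pos":[-35,-15,0],"roll":0},{"delta_pos":[-35,-15,0],"roll":0},{"delta_pos":[-35,-15,0],"roll":0},{"delta_pos":[-35,-15,0],"roll":0},{"delta_pos":[0,0,0],"roll":-5.5},{"delta_pos":[0,0,0],"roll":-5.5},{"delta_pos":[0,0,0],"roll":0}]' 1
cat >> h.py <<'E'
def wrist(name):
    from station import get_obs,snapshot
    o=get_obs();s=snapshot("wrist");s["tcp"]=o["tcp_pos"];s["rot"]=o["eef_rot"]
    pickle.dump(s,open(f"pics/{name}.pkl","wb"));cv2.imwrite(f"pics/{name}.png",s["frame"][:,:,::-1]);return s
def wplane(s,p,z):
    u=cv2.undistortPoints(np.array([[p]],float),K(s),np.array(s["dist"]))[0,0]
    T=np.array(s["T_tool_cam"]);R=np.array(s["rot"])
    c=R@T[:3,3]+s["tcp"];d=R@T[:3,:3]@np.r_[u,1];return c+d*(z-c[2])/d[2]
E
python3 -c "
from h import *
s=wrist('w1');print(s['tcp'],s['rot'])"
```

```text
time_s: 2.1
tcp_pos: [0.5854, 0.2635, 0.3693]
eef_rot: [[-0.996, 0.088, -0.002], [0.088, 0.996, -0.001], [0.002, -0.001, -1.0]]
force: [-0.6, 1.0, -0.4]
gripper_width: 1.0
[0.58536266 0.26350574 0.3692798 ] [[-9.96139303e-01  8.77723365e-02 -1.58319654e-03]
 [ 8.77733165e-02  9.96140317e-01 -5.60359626e-04]
 [ 1.52790183e-03 -6.97158658e-04 -9.99998590e-01]]
```

View pics/w1.png

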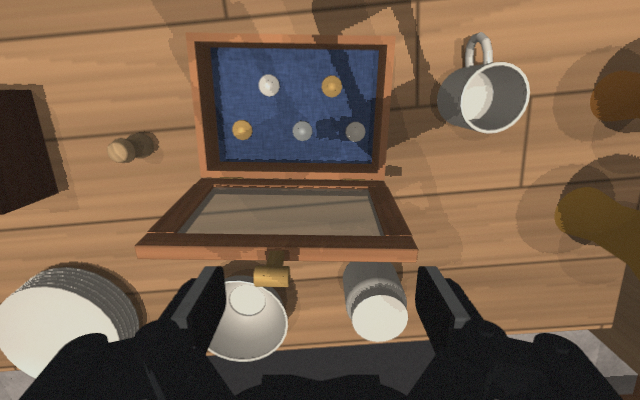

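Run:
```python
from h import *
np.set_printoptions(precision=4,suppress=True)
s=pickle.load(open("pics/w1.pkl","rb"))
for z in(.264,.269):print(wplane(s,(272,276),z),wplane(s,(255,277),z),wplane(s,(290,276),z))
for p in((190,38),(393,41),(381,180),(207,180)):print("rim",wplane(s,p,.0705))
```

```text
[0.6385 0.2204 0.264 ] [0.6383 0.207  0.264 ] [0.6398 0.2344 0.264 ]
[0.6356 0.2214 0.269 ] [0.6353 0.2083 0.269 ] [0.6368 0.2352 0.269 ]
rim [0.4358 0.1262 0.0705]
rim [0.4589 0.3576 0.0705]
rim [0.6227 0.3394 0.0705]
rim [0.603  0.1125 0.0705]
```

```bash
python3 -m pendant '[{"delta_pos":[-18,-12.5,0],"roll":0},{"delta_pos":[-18,-12.5,0],"roll":0},{"delta_pos":[-17,-12.5,0],"roll":0},{"delta_pos":[0,0,20],"roll":0},{"delta_pos":[0,0,25],"roll":0},{"delta_pos":[0,0,25],"roll":0},{"delta_pos":[0,0,20],"roll":0},{"delta_pos":[0,0,10],"roll":0},{"delta_pos":[0,0,0],"roll":0}]' 1
python3 -m pendant '[{"delta_pos":[0,0,0],"roll":0},{"delta_pos":[0,0,0],"roll":0},{"delta_pos":[0,0,0],"roll":0},{"delta_pos":[0,0,0],"roll":0},{"delta_pos":[0,0,0],"roll":0},{"delta_pos":[0,0,0],"roll":0},{"delta_pos":[0,0,0],"roll":0},{"delta_pos":[0,0,0],"roll":0}]' 0 30
python3 -c "
from h import *
s=wrist('w2')"
```

```text
time_s: 3.05
tcp_pos: [0.6346, 0.221, 0.268]
eef_rot: [[-0.996, 0.088, -0.004], [0.088, 0.996, -0.001], [0.004, -0.002, -1.0]]
force: [-0.1, 0.3, -0.5]
gripper_width: 1.003
time_s: 3.85
tcp_pos: [0.6356, 0.2218, 0.2716]
eef_rot: [[-0.996, 0.087, 0.002], [0.087, 0.996, -0.001], [-0.002, -0.0, -1.0]]
force: [-0.1, -4.1, 4.9]
gripper_width: 0.295
```

View pics/w2.png

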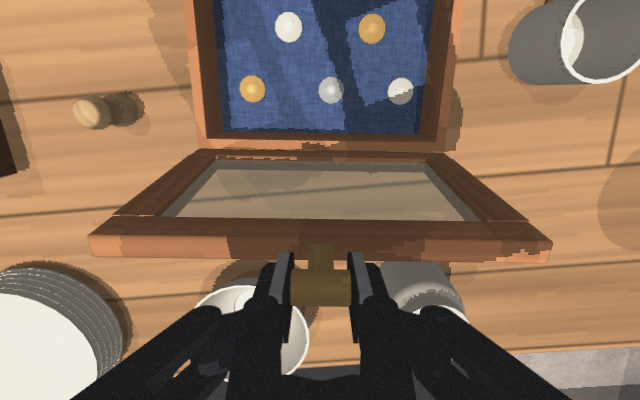

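Run:
```python
import numpy as np
a=np.deg2rad(np.linspace(97.8,2,33));x=200*np.cos(a);z=200*np.sin(a)
for i,(p,q) in enumerate(zip(np.diff(x).round(1),-np.diff(z).round(1))):print(round(np.degrees(a[i+1]),1),p,q,end=' | ')
```

```text
94.8 10.4 -1.1 | 91.8 10.4 -0.6 | 88.8 10.4 -0.1 | 85.8 10.4 0.5 | 82.8 10.4 1.0 | 79.8 10.3 1.6 | 76.8 10.2 2.1 | 73.8 10.1 2.6 | 70.9 10.0 3.2 | 67.9 9.8 3.7 | 64.9 9.6 4.2 | 61.9 9.3 4.7 | 58.9 9.1 5.2 | 55.9 8.8 5.6 | 52.9 8.5 6.1 | 49.9 8.2 6.5 | 46.9 7.8 6.9 | 43.9 7.4 7.3 | 40.9 7.0 7.7 | 37.9 6.6 8.1 | 34.9 6.2 8.4 | 31.9 5.8 8.7 | 28.9 5.3 9.0 | 26.0 4.8 9.3 | 23.0 4.3 9.5 | 20.0 3.8 9.7 | 17.0 3.3 9.9 | 14.0 2.8 10.1 | 11.0 2.3 10.2 | 8.0 1.7 10.3 | 5.0 1.2 10.4 | 2.0 0.6 10.4 |
```

```bash
python3 -m pendant '[{"delta_pos":[10.4,0,-1],"roll":0},{"delta_pos":[10.4,0,-0.5],"roll":0},{"delta_pos":[10.4,0,0],"roll":0},{"delta_pos":[10.4,0,0.5],"roll":0},{"delta_pos":[10.4,0,1],"roll":0},{"delta_pos":[10.3,0,1.5],"roll":0},{"delta_pos":[10.2,0,2],"roll":0},{"delta_pos":[10,0,2.6],"roll":0}]' 0 30
python3 -m pendant '[{"delta_pos":[10,0,3.2],"roll":0},{"delta_pos":[9.8,0,3.7],"roll":0},{"delta_pos":[9.6,0,4.2],"roll":0},{"delta_pos":[9.3,0,4.7],"roll":0},{"delta_pos":[0,0,0],"roll":0}]'
```

```text
time_s: 4.7
tcp_pos: [0.5515, 0.2303, 0.2639]
eef_rot: [[-0.996, 0.087, -0.0], [0.087, 0.996, 0.002], [0.001, 0.002, -1.0]]
force: [0.6, 2.2, 3.1]
gripper_width: 0.299
time_s: 5.2
tcp_pos: [0.5114, 0.2343, 0.2468]
eef_rot: [[-0.996, 0.087, -0.004], [0.087, 0.996, 0.003], [0.004, 0.002, -1.0]]
force: [-0.0, 6.8, 2.2]
gripper_width: 0.295
```

```bash
python3 -m pendant '[{"delta_pos":[9.1,0.2,5.2],"roll":0},{"delta_pos":[8.8,0.2,5.6],"roll":0},{"delta_pos":[8.5,0.2,6.1],"roll":0},{"delta_pos":[8.2,0.2,6.5],"roll":0},{"delta_pos":[7.8,0.2,6.9],"roll":0},{"delta_pos":[7.4,0.2,7.3],"roll":0},{"delta_pos":[0,0,0],"roll":0}]'
python3 -m pendant '[{"delta_pos":[7,0.1,7.7],"roll":0},{"delta_pos":[6.6,0.1,8.1],"roll":0},{"delta_pos":[6.2,0.1,8.4],"roll":0},{"delta_pos":[5.8,0.1,8.7],"roll":0},{"delta_pos":[5.3,0.1,9],"roll":0},{"delta_pos":[0,0,0],"roll":0}]'
python3 -c "
from h import *
s=wrist('w3')"
```

```text
time_s: 5.9
tcp_pos: [0.4621, 0.2394, 0.2085]
eef_rot: [[-0.996, 0.087, -0.004], [0.087, 0.996, 0.002], [0.004, 0.002, -1.0]]
force: [0.7, 6.6, -1.2]
gripper_width: 0.298
time_s: 6.5
tcp_pos: [0.4319, 0.2425, 0.1667]
eef_rot: [[-0.996, 0.087, -0.002], [0.087, 0.996, 0.002], [0.002, 0.002, -1.0]]
force: [0.9, 7.2, -1.1]
gripper_width: 0.293
```

View pics/w3.png

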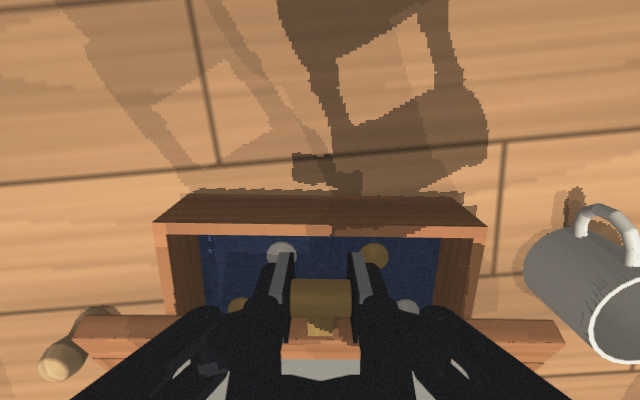

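```bash
python3 -m pendant '[{"delta_pos":[4.8,0.1,9.3],"roll":0},{"delta_pos":[4.3,0.1,9.5],"roll":0},{"delta_pos":[3.8,0.1,9.7],"roll":0},{"delta_pos":[3.3,0.1,9.9],"roll":0},{"delta_pos":[2.8,0.1,10.1],"roll":0},{"delta_pos":[0,0,0],"roll":0}]'
python3 -m pendant '[{"delta_pos":[2,0,8],"roll":0},{"delta_pos":[1.4,0,8],"roll":0},{"delta_pos":[1,0,8],"roll":0},{"delta_pos":[0.6,0,7],"roll":0},{"delta_pos":[0.3,0,6],"roll":0},{"delta_pos":[0.2,0,5],"roll":0},{"delta_pos":[0,0,0],"roll":0},{"delta_pos":[0,0,0],"roll":0}]'
```

```text
time_s: 7.15
tcp_pos: [0.4131, 0.2444, 0.1183]
eef_rot: [[-0.996, 0.088, -0.002], [0.088, 0.996, 0.002], [0.002, 0.002, -1.0]]
force: [0.4, 7.9, -1.5]
gripper_width: 0.298
time_s: 7.95
tcp_pos: [0.4075, 0.245, 0.0772]
eef_rot: [[-0.996, 0.088, -0.003], [0.088, 0.996, 0.002], [0.003, 0.002, -1.0]]
force: [-1.8, 9.3, 0.7]
gripper_width: 0.297
```

```bash
python3 -m pendant '[{"delta_pos":[0,0,1.5],"roll":0},{"delta_pos":[0,0,1.5],"roll":0},{"delta_pos":[0,0,0],"roll":0},{"delta_pos":[0,0,0],"roll":0}]'; python3 -m pendant '[{"delta_pos":[0,0,1.5],"roll":0},{"delta_pos":[0,0,1.5],"roll":0},{"delta_pos":[0,0,0],"roll":0},{"delta_pos":[0,0,0],"roll":0}]'
```

```text
time_s: 8.35
tcp_pos: [0.4075, 0.245, 0.0766]
eef_rot: [[-0.996, 0.088, -0.004], [0.088, 0.996, 0.001], [0.004, 0.001, -1.0]]
force: [-8.5, 6.6, 18.0]
gripper_width: 0.298
time_s: 8.75
tcp_pos: [0.4077, 0.245, 0.0763]
eef_rot: [[-0.996, 0.088, -0.005], [0.088, 0.996, 0.0], [0.005, 0.0, -1.0]]
force: [-13.9, 2.5, 39.2]
gripper_width: 0.297
```

```bash
python3 -m pendant '[{"delta_pos":[0,0,-4],"roll":0},{"delta_pos":[0,0,0],"roll":0},{"delta_pos":[0,0,0],"roll":0}]'; python3 -m pendant '[{"delta_pos":[0,0,0],"roll":0},{"delta_pos":[0,0,0],"roll":0},{"delta_pos":[0,0,0],"roll":0},{"delta_pos":[0,0,0],"roll":0},{"delta_pos":[0,0,0],"roll":0},{"delta_pos":[0,0,0],"roll":0},{"delta_pos":[0,0,-30],"roll":0},{"delta_pos":[0,0,-40],"roll":0},{"delta_pos":[0,0,-50],"roll":0},{"delta_pos":[0,0,-40],"roll":0},{"delta_pos":[0,0,0],"roll":0}]' 1
python3 -c "
from h import *
s=wrist('w4')"
```

```text
time_s: 9.05
tcp_pos: [0.4076, 0.245, 0.0766]
eef_rot: [[-0.996, 0.088, -0.003], [0.088, 0.996, 0.002], [0.003, 0.001, -1.0]]
force: [-4.4, 6.8, 8.3]
gripper_width: 0.298
time_s: 10.15
tcp_pos: [0.4139, 0.246, 0.2434]
eef_rot: [[-0.996, 0.087, 0.013], [0.087, 0.996, 0.006], [-0.012, 0.007, -1.0]]
force: [0.8, -0.3, 0.6]
gripper_width: 1.001
```

View pics/w4.png

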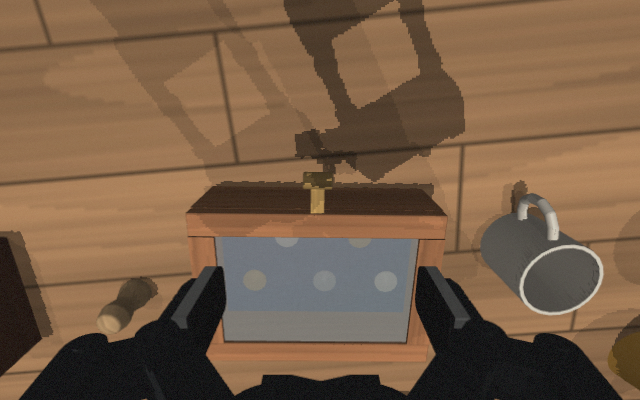

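```bash
python3 -m pendant '[{"delta_pos":[-3,-20,-10],"roll":0},{"delta_pos":[-4.5,-38,0],"roll":0},{"delta_pos":[-4.5,-38,0],"roll":0},{"delta_pos":[-4.5,-38,0],"roll":0},{"delta_pos":[-4.5,-38,0],"roll":0},{"delta_pos":[-4.5,-38,0],"roll":0},{"delta_pos":[-4.5,-38,0],"roll":0},{"delta_pos":[-4.5,-38,0],"roll":0},{"delta_pos":[-4.5,-38,0],"roll":0},{"delta_pos":[-4.5,-38,0],"roll":0},{"delta_pos":[-4.5,-38,0],"roll":0},{"delta_pos":[-4.5,-38,0],"roll":0},{"delta_pos":[-3,-24,0],"roll":-1},{"delta_pos":[0,0,0],"roll":0},{"delta_pos":[0,0,0],"roll":0}]' 1
python3 -c "
from h import *
s=wrist('w5');print(s['tcp'],s['rot'].round(4))"
```

```text
time_s: 11.7
tcp_pos: [0.4235, -0.2205, 0.2445]
eef_rot: [[-0.997, 0.071, -0.003], [0.071, 0.997, 0.003], [0.003, 0.002, -1.0]]
force: [-0.1, -0.0, 0.3]
gripper_width: 0.996
[ 0.42354263 -0.22051412  0.244503  ] [[-0.9975  0.071  -0.0033]
 [ 0.071   0.9975  0.0027]
 [ 0.0035  0.0025 -1.    ]]
```

View pics/w5.png

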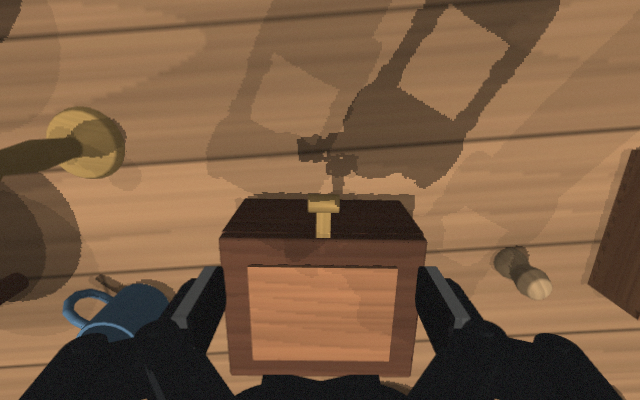

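Run:
```python
from h import *
np.set_printoptions(precision=4,suppress=True)
s=pickle.load(open("pics/w5.pkl","rb"))
for p in((323,206),(308,206),(338,206)):print(wplane(s,p,.1025))
for p in((221,239),(425,239),(412,376),(232,376)):print("lid",wplane(s,p,.1095))
# check of the method on the known showcase grip view
s=pickle.load(open("pics/w4.pkl","rb"));print(wplane(s,(318,180),.0775),s["tcp"])
a=np.deg2rad(np.linspace(2.2,47.2,16));r=180.1
print(*zip((r*np.diff(np.cos(a))).round(1),(-r*np.diff(np.sin(a))).round(1)))
```

```text
[ 0.4349 -0.2191  0.1025]
[ 0.434  -0.2318  0.1025]
[ 0.4358 -0.2065  0.1025]
lid [ 0.4559 -0.3075  0.1095]
lid [ 0.4682 -0.1344  0.1095]
lid [ 0.6165 -0.1432  0.1095]
lid [ 0.6036 -0.3207  0.1095]
[0.4112 0.2449 0.0775] [0.4139 0.246  0.2434]
(np.float64(-0.6), np.float64(-9.4)) (np.float64(-1.1), np.float64(-9.4)) (np.float64(-1.6), np.float64(-9.3)) (np.float64(-2.1), np.float64(-9.2)) (np.float64(-2.6), np.float64(-9.1)) (np.float64(-3.0), np.float64(-8.9)) (np.float64(-3.5), np.float64(-8.8)) (np.float64(-3.9), np.float64(-8.6)) (np.float64(-4.4), np.float64(-8.3)) (np.float64(-4.8), np.float64(-8.1)) (np.float64(-5.2), np.float64(-7.8)) (np.float64(-5.6), np.float64(-7.6)) (np.float64(-6.0), np.float64(-7.3)) (np.float64(-6.4), np.float64(-6.9)) (np.float64(-6.7), np.float64(-6.6))
```

```bash
python3 -m pendant '[{"delta_pos":[-4.5,0.7,10],"roll":0},{"delta_pos":[-4.5,0.6,20],"roll":0},{"delta_pos":[0,0,25],"roll":0},{"delta_pos":[0,0,25],"roll":0},{"delta_pos":[0,0,25],"roll":0},{"delta_pos":[0,0,20],"roll":0},{"delta_pos":[0,0,10],"roll":0},{"delta_pos":[0,0,7],"roll":0},{"delta_pos":[0,0,0],"roll":0},{"delta_pos":[0,0,0],"roll":0}]' 1
python3 -m pendant '[{"delta_pos":[0,0,0],"roll":0},{"delta_pos":[0,0,0],"roll":0},{"delta_pos":[0,0,0],"roll":0},{"delta_pos":[0,0,0],"roll":0},{"delta_pos":[0,0,0],"roll":0},{"delta_pos":[0,0,0],"roll":0},{"delta_pos":[0,0,0],"roll":0},{"delta_pos":[0,0,0],"roll":0}]' 0 40
```

```text
time_s: 12.75
tcp_pos: [0.4345, -0.2205, 0.105]
eef_rot: [[-0.998, 0.069, 0.001], [0.069, 0.998, -0.001], [-0.001, -0.001, -1.0]]
force: [-0.1, -1.1, 0.8]
gripper_width: 0.997
time_s: 13.55
tcp_pos: [0.4341, -0.2185, 0.1051]
eef_rot: [[-0.997, 0.072, 0.0], [0.072, 0.997, 0.004], [0.0, 0.004, -1.0]]
force: [0.5, 7.0, 5.9]
gripper_width: 0.294
```

```bash
python3 -m pendant '[{"delta_pos":[-0.6,0,-9.4],"roll":0},{"delta_pos":[-1.1,0,-9.4],"roll":0},{"delta_pos":[-1.6,0,-9.3],"roll":0},{"delta_pos":[-2.1,0,-9.2],"roll":0},{"delta_pos":[-2.6,0,-9.1],"roll":0},{"delta_pos":[0,0,0],"roll":0}]'
python3 -m pendant '[{"delta_pos":[-3,0,-8.9],"roll":0},{"delta_pos":[-3.5,0,-8.8],"roll":0},{"delta_pos":[-3.9,0,-8.6],"roll":0},{"delta_pos":[-4.4,0,-8.3],"roll":0},{"delta_pos":[-4.8,0,-8.1],"roll":0},{"delta_pos":[0,0,0],"roll":0}]'
python3 -m pendant '[{"delta_pos":[-5.2,0,-7.8],"roll":0},{"delta_pos":[-5.6,0,-7.6],"roll":0},{"delta_pos":[-6,0,-7.3],"roll":0},{"delta_pos":[-6.4,0,-6.9],"roll":0},{"delta_pos":[-6.7,0,-6.6],"roll":0},{"delta_pos":[0,0,0],"roll":0},{"delta_pos":[0,0,0],"roll":0},{"delta_pos":[0,0,0],"roll":0},{"delta_pos":[0,0,0],"roll":0}]'
python3 -c "
from h import *
s=wrist('w6');print(s['tcp'])
from station import snapshot
for n in('scene','top'):
    t=snapshot(n);pickle.dump(t,open(f'pics/{n}2.pkl','wb'));cv2.imwrite(f'pics/{n}2.png',t['frame'][:,:,::-1])
    a=S[n]['frame'].astype(int)
ims=[pickle.load(open(f'pics/{n}2.pkl','rb'))['frame'][:,:,::-1] for n in('scene','top')]
cv2.imwrite('pics/fin.png',np.vstack([cv2.resize(ims[0][130:280,120:500],(760,300)),cv2.resize(ims[1][90:240,160:540],(760,300))]))"
```

```text
time_s: 14.15
tcp_pos: [0.4416, -0.2191, 0.1507]
eef_rot: [[-0.998, 0.07, -0.001], [0.07, 0.998, 0.004], [0.001, 0.004, -1.0]]
force: [2.6, 4.4, -4.2]
gripper_width: 0.289
time_s: 14.75
tcp_pos: [0.4613, -0.2208, 0.1939]
eef_rot: [[-0.998, 0.07, -0.001], [0.07, 0.998, 0.003], [0.002, 0.003, -1.0]]
force: [1.2, 5.6, -3.7]
gripper_width: 0.291
time_s: 15.65
tcp_pos: [0.4912, -0.2233, 0.23]
eef_rot: [[-0.998, 0.07, -0.001], [0.07, 0.998, 0.002], [0.001, 0.002, -1.0]]
force: [1.0, 5.8, -4.3]
gripper_width: 0.294
[ 0.49115188 -0.22334934  0.22997334]
```

View pics/fin.png

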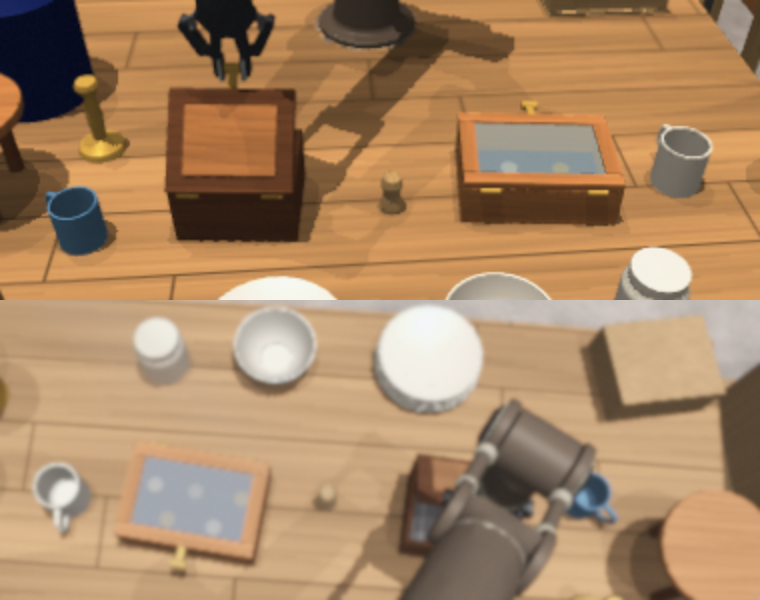

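View pics/w6.png

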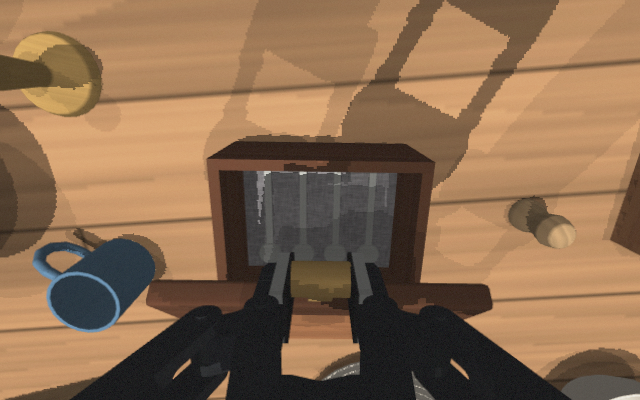

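```bash
python3 -c "
from station import *
o=get_obs();print(o['time_s'],o['tcp_pos'],o['force'],o['qvel'].round(2),o['gripper_width']);print(close_job())"
```

```text
15.8 [ 0.49112483 -0.22333148  0.22993341] [ 0.8306162   5.49244037 -3.91146397] [-0.06 -0.11 -0.06 -0.   -0.   -0.05] 0.289716575443256
the job is handed in; nothing more can be done
None
```

I lowered the showcase lid by its grip in one continuous hold, from about 96° to fully shut at roughly 0.5 rad/s, and then let it go. I then lifted the chest lid by its grip, and the arm was still holding it when I handed in at 15.8 s; no verdict is reported.

**Showcase:** The lid pushed back with up to 39 N when I pressed it home. The last pictures show it level and shut.

**Chest lid:** The angle works out at about 45–46°, from the tool height (0.230 m) and from the 57 mm it moved forward. I had no direct joint reading, so allow 1–2° either way. The grip was firm at about 25 mm opening, the lid pulled down on the tool with about 4 N, and the arm was nearly still.

**Other wares:** The mugs, pepper pot and candlestick look unmoved in the final pictures. I judged this by eye and did not measure it.

**Disagreements:**
- The cameras differed by 4–15 mm in x on the case edges and about 4 mm on the grips. I used averages, and both grasps held.
- A steady 5–9 N sideways force, probably from a small yaw or centring error, stayed on the tool during both lid moves.

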